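# Drive a screw eye home with a screwdriver and latch the cabin hook

## Task

Finish the hook-and-eye catch on the cupboard that lies on the sloping easel: slide the shank of the longer screwdriver through the loop of the screw eye and, using it as a lever, turn the eye clockwise until it is fully home and its loop faces up the slope, ready for the hook. Draw the screwdriver out and lay it lengthwise in the plywood tool tray. Then, and not before, swing the cabin hook down so that its finger goes fully into the eye, leaving the other loose things where they lie.

Things in the scene. Friction and masses are not known exactly. Their poses are not given: they have to be found in the camera images.
- cupboard: Fixed two-door wooden cupboard, 240 wide, 260 long, 62 deep, on an easel, doors up, sloping 30 deg down to the robot's right. Origin on the bench under the doors' mid rail; x level, to the high side; y along the rail, to the near side; z up. Rail face 140 high there; slope u=(.866,0,.5), out of doors n=(-.5,0,.866). Face: u -125 to 135, y +-121, lower edge 78 high; nothing stands over 53 off it.
- eye_loop (a point): Centre of the loop of the steel screw eye standing square out of the mid rail of the door nearer the robot, 34 mm off its face, at y=+55 of the cupboard. The loop is a ring of 10 mm round wire with an 18 mm hole (38 outside, top 53 off the face). x is the hole's axis (a rod goes through along it, either way); z is the screw's axis, out of the door. With the eye home x points straight up the slope.
- eye (a joint): Turn of the eye, rad: 0 = fully home (collar tight, a stop), the hole's axis along the slope; starts at -1.5 to -1.15; grows clockwise seen from outside the door, sinking 5 mm a turn. Stiff (0.22 N m), stays as left. A 7 mm shank has play in the hole: it bites only when skewed about 53 deg from the hole's axis, and the eye then follows with that lag; turned back, it is free again.
- long_screwdriver: The longer of two screwdrivers, 220 mm, 110 g, red handle, loose on the bench right of the cupboard, tip towards it (which of the two is nearer the robot varies). Origin under its middle, x to the tip, z up. Handle 32 thick, x -110 to -9, axis 16 high. Round shank 6.8 thick, x -9 to 110; as it lies its axis falls 4 deg to the tip: 11 high at x=-9, 7 at x=48, 2.7 at x=110.
- tool_tray: Fixed open plywood tray on the bench on the right, beyond the screwdrivers, 290 (x) x 136 (y) x 30 high, walls and floor 8 thick, inside 274 x 120. Origin under its middle, x along its length, z up. The long screwdriver is to lie inside along x, either way round.
- hook (a joint): Swing of the cabin hook, rad, about a pin square to the doors (on the farther door at y=-55 of the cupboard, 10 up-slope of the eye's row): 0 = closed, arm level across the doors, finger through the eye (a stop); grows as it swings up the slope. Starts stowed at 1.2 to 1.6, stays where left (0.05 N m friction). The finger strikes the loop if the eye is not home or the screwdriver is in it.
- hook_arm (a point): Point on the hook's round arm, 7 mm thick, 70 mm from its pin, 34 mm off the rail's face. z is the pin's direction, out of the door; the arm runs along y: the pin at y=-70 from here, the arm's end at y=+40; +x is the way the hook opens, -x the way it closes.
- hook_finger (a point): Point on the hook's curved finger, 7 mm thick, 110 mm from the pin and 10 past the arm's bend; at the loop's centre when the hook is closed in the driven-home eye. The finger goes on 20 mm beyond it in the closing direction (-x).
- shank1 (a point): Point on the long screwdriver's shank axis at x = 24 mm in the screwdriver's frame.
- shank2 (a point): Point on the long screwdriver's shank axis at x = 38 mm in the screwdriver's frame.
- shank3 (a point): Point on the long screwdriver's shank axis at x = 52 mm in the screwdriver's frame.
- shank4 (a point): Point on the long screwdriver's shank axis at x = 66 mm in the screwdriver's frame.
- shank5 (a point): Point on the long screwdriver's shank axis at x = 80 mm in the screwdriver's frame.
- shank6 (a point): Point on the long screwdriver's shank axis at x = 94 mm in the screwdriver's frame.
- short_screwdriver: The shorter screwdriver, 175 long, 28 thick, yellow handle: leave alone. Origin under its middle, x towards its tip.
- cork_block: Cork sanding block, 110 x 60 x 35, loose on the bench behind the screwdrivers: leave alone. Origin under its middle.
- pencil: Red carpenter's pencil, 173 x 8 x 7, loose near the bench's front edge, left: leave alone. Origin under its middle.

How it is judged (in metres and radians):
On the way, in this order (a step that is already met when the one before it is completed fails the run):
1. the long screwdriver's shank is through the loop of the eye (distance between any of shank1, shank2, shank3, shank4, shank5, shank6 and eye_loop below 0.01 m and angle between the x axis of long_screwdriver and the x axis of eye_loop, either way round below 1.13 rad), for 0.1 s.
2. the eye is turned home with the shank still through its loop (all of step 1 and value of joint eye above -0.14 rad), for 0.1 s.
3. the long screwdriver lies released in the tool tray, the eye still home (value of joint eye above -0.14 rad and x of long_screwdriver in the frame of tool_tray between -0.09 and 0.09 m and y of long_screwdriver in the frame of tool_tray between -0.06 and 0.06 m and z of long_screwdriver in the frame of tool_tray below 0.03 m and angle between the x axis of long_screwdriver and the x axis of tool_tray, either way round below 0.45 rad and contact force between the fingers and long_screwdriver below 0.05 N and linear speed of long_screwdriver below 0.03 m/s), for 0.2 s.
At the end, for the whole second after the job is handed in: Eye home (within 0.14 rad of its stop); hook closed (under 0.07 rad, finger within 10 mm of the loop's centre) and still; long screwdriver lying released in the tray, along it within 0.45 rad, its middle within 90 mm lengthwise and 60 mm crosswise of the tray's, under 30 mm high (all of step 3 and value of joint hook below 0.07 rad and distance between hook_finger and eye_loop below 0.01 m and velocity of joint hook below 0.05 rad/s); the robot touches nothing.
It fails at once if a loose bystander (short screwdriver, cork block, pencil) is pushed more than 40 mm (distance of any of short_screwdriver, cork_block, pencil from where it was at the start of the episode above 0.04 m).
It fails at once if the hook is swung in before the eye is home (value of joint hook below 0.3 rad and value of joint eye below -0.3 rad).
It also fails if it takes over 72 s, if anything falls off the work surface, if the arm or the gripper's body presses on something with over 40 N, if the wrist force passes 120 N, or if a joint passes its speed limit or range.

## Robot

A 7-joint arm with a two-finger parallel gripper is mounted at the origin on a cart in front of the work surface, level with it; the furniture and walls round the work are solid. World frame = base frame: x ahead of the robot, y to its left, z up, the work surface at z = 0. Lengths are in m, angles in degrees, forces in N, time in s.
With the tool pointing down it reaches from about 0.425 to 0.875 m from the base axis. Payload 4.7 kg.
Tool frame: the origin (TCP) lies midway between the tips of the shut fingers; the grasp point (between the pads) lies 19 mm behind it; z points along the fingers, y is the direction in which the jaws open and shut (so a half turn about z gives the same grasp; the last joint's range is limited). The gripper opens to 87 mm and grips with 3 to 60 N. Pads are 19 mm wide; open, the fingers measure 117 mm over their backs; the gripper's body (75 mm by 190 mm) begins 51 mm behind the grasp point.
Start: joints at [64.922, 18.392, -4.016, 83.108, 1.295, 78.541, -3.26], TCP at [0.284, -0.585, 0.223] pointing down, gripper open.
Joint ranges: [-163.93, 163.93], [-17.29, 119.83], [-79.2, 71.16], [3.27, 140.29], [-89.18, 269.18], [5.43, 117.66], [-154.24, 154.24]. Speed limits (degrees/s): [147.25, 147.25, 180, 180, 180, 180, 180].

## Interface

Orientations are given as [roll, pitch, yaw] about the fixed x, y, z axes, in that order (R = Rz(yaw) Ry(pitch) Rx(roll)).
In Python, from cell import env gives the robot as it stands.
- The arm moves only by the tool apply_moves, never from a script. Its argument "targets" is a list of rows, each a list of 2 entries, a list of its own where there are three numbers: the shift along the world's x, y, z in mm, then the turn, a rotation vector about the world's x, y, z in rad. A call has 1 to 8 rows; each row is the pose to reach, as a shift and turn from the pose commanded when the call began; what a row does not reach only later rows make up. A row lasts 1/10 s, in which the tool goes at most 50 mm and 8.59 degrees, less where a joint would pass 70% of its speed; a pose out of reach is approached as far as the arm can. A call with a gripper value outside its range is refused whole. "hand" is the finger opening in mm, from 0 to 87, set as the call begins (left out, the last holds). The fingers move at their own pace and stop on an object; "squeeze" is the grip in N (left out, the last holds). Time passes only in rows, so rows that repeat a pose let the fingers close. It gives the time, the measured TCP pose, the force and the opening at its end, in the units of the state.
- env.get_obs(): the state, without advancing time (a new reading comes with each control period).
- env.read_camera(name): name is "scene" or "top"; returns a dict with "image" (400x640x3 uint8, red, green, blue), "camera_matrix" (3x3 intrinsics, pixels), "k1" (the pictures are not rectified: a ray, as slopes to the right and down, at radius r is drawn at 1 + k1 r^2 times it, then the intrinsics apply), "camera_from_world" (4x4, takes a point from world to camera coordinates). Camera axes: x right, y down, z forward; pixel columns grow to the right and rows downward; lengths in m; the calibration is good to about 2 mm. A picture is of the moment at which its call begins. There is no depth.
- env.sign_off(): hands the job in, once; it reports no verdict.
Trained networks look in a picture, given as the dict that the camera call returned (one of the last four; its "shot" number tells which), for a name from the list of things; names that differ only in an ending like _2 or _b are one class to them, and where a whole thing is asked for, a point or a joint stands for the part that bears it (a point fixed in the world has none). Each returns a list of dicts, best first, with "conf" (0 to 1); they miss things now and then, are a little off and sometimes report something else, mostly with a low value. They report only what shows in the picture. A call takes as long as a camera call.
- env.regions_of(picture, target): "region" (400x640 bool, what is visible of it) and "rect" ([left, top, right, bottom] in pixels, round what is visible of it).
The state is a dict: "time_s": time; "qpos": joint angles; "joint_velocities": joint speeds; "effort": joint torques, N m; "tool_pos": TCP position; "tool_rot": TCP orientation; "force": force on the tool from outside, world axes, zero at the start; "wrist_torque": the same for the moment, N m; "grip_width": finger opening in m.
Only numpy, scipy, OpenCV 4.12 (cv2) and the standard library are available. Lean on these libraries where they do the work, as an engineer would, in place of code of your own. Each camera call takes 0.05 s, during which the arm holds its last target. There are 200 camera calls.

## Working session

There is one attempt and no reset: what is moved stays moved. The work goes in short steps, Python scripts to look and compute and a tool call to move; the robot and the scene stay as the last step left them, time stands still between calls to the robot, and variables do not carry over. Pictures are saved under pics/ and viewed, about 8 in all and at most 12, crops included, and the job is handed in when it is done.

Besides the shell and the picture viewer there is one more tool, called after "Request:" as name(argument=value, ...) on one line, values as JSON. apply_moves: Moves the arm, as the interface text tells. Its arguments: {"type":"object","properties":{"targets":{"type":"array","items":{"type":"array"}},"hand":{"type":"number"},"squeeze":{"type":"number"}},"required":["targets"]}

```bash
ls; mkdir -p pics
cat > h.py <<'E'
import numpy as np, cv2
from scipy.spatial.transform import Rotation as R
from cell import env
def shot(n): return env.read_camera(n)
def ray(p,uv):
    K=p["camera_matrix"];d=(np.array(uv,float).reshape(-1,2)-[K[0,2],K[1,2]])/[K[0,0],K[1,1]]
    s=d.copy()
    for _ in range(20): s=d/(1+p["k1"]*(s**2).sum(1,keepdims=True))
    T=p["camera_from_world"];v=np.c_[s,np.ones(len(s))]@T[:3,:3]
    o=-T[:3,:3].T@T[:3,3]; return o,v/np.linalg.norm(v,axis=1,keepdims=True)
def onz(p,uv,z):
    o,v=ray(p,uv); return o+v*((z-o[2])/v[:,2])[:,None]
def proj(p,X):
    T=p["camera_from_world"];c=np.atleast_2d(X)@T[:3,:3].T+T[:3,3];s=c[:,:2]/c[:,2:]
    s=s*(1+p["k1"]*(s**2).sum(1,keepdims=True));K=p["camera_matrix"]
    return s*[K[0,0],K[1,1]]+[K[0,2],K[1,2]]
def tri(p1,a,p2,b):
    o1,v1=ray(p1,a);o2,v2=ray(p2,b);v1=v1[0];v2=v2[0]
    t=np.linalg.lstsq(np.c_[v1,-v2],o2-o1,rcond=None)[0]
    A=o1+t[0]*v1;B=o2+t[1]*v2;return (A+B)/2,np.linalg.norm(A-B)
def save(p,f,box=None,s=1):
    im=p["image"][...,::-1]
    if box: im=im[box[1]:box[3],box[0]:box[2]]
    cv2.imwrite("pics/"+f,cv2.resize(im,None,fx=s,fy=s,interpolation=cv2.INTER_CUBIC))
E
python3 - <<'E'
from h import *
o=env.get_obs();print({k:np.round(v,3) for k,v in o.items()})
for n in("scene","top"):
    p=shot(n);save(p,n+"0.png");print(n,p["k1"],np.round(p["camera_matrix"],1).tolist(),np.round(p["camera_from_world"],3).tolist())
    for t in ["cupboard","eye","long_screwdriver","short_screwdriver","tool_tray","hook","cork_block","pencil"]:
        for r in env.regions_of(p,t)[:2]:
            m=r["region"];ys,xs=np.nonzero(m);print(t,round(r["conf"],2),np.round(r["rect"]),m.sum(),xs.mean().round(1),ys.mean().round(1))
E
```

```text
pics
{'time_s': np.float64(0.0), 'qpos': array([64.923, 18.437, -4.017, 83.177,  1.297, 78.542, -3.26 ]), 'joint_velocities': array([-0.016, -0.026,  0.075, -0.044,  0.019,  0.004,  0.066]), 'effort': array([-0.0000e+00, -4.9129e+01, -4.0400e-01, -3.1253e+01, -6.4000e-02,
        4.4000e-02,  0.0000e+00]), 'tool_pos': array([ 0.283, -0.584,  0.221]), 'tool_rot': array([-1.79889e+02,  8.00000e-03,  2.58890e+01]), 'force': array([ 0.886,  0.056, -0.613]), 'wrist_torque': array([0.026, 0.019, 0.029]), 'grip_width': np.float64(0.087)}
scene -0.010459106657017497 [[420.8, 0.0, 312.2], [0.0, 420.8, 200.1], [0.0, 0.0, 1.0]] [[-0.907, -0.421, 0.002, 0.544], [-0.196, 0.419, -0.887, 0.214], [0.372, -0.805, -0.463, 0.951], [0.0, 0.0, 0.0, 1.0]]
cupboard 0.63 [226. 201. 355. 326.] 9254 281.7 260.4
cupboard 0.33 [300. 212. 316. 240.] 212 309.4 223.1
eye 0.54 [305. 210. 314. 235.] 208 309.2 222.8
long_screwdriver 0.52 [359. 212. 381. 258.] 312 370.5 227.2
short_screwdriver 0.69 [294. 301. 326. 360.] 329 309.6 327.8
short_screwdriver 0.67 [321. 207. 334. 225.] 128 326.4 215.4
tool_tray 0.64 [302. 1
[... 367 characters left out ...]
-0.061, 0.59], [0.061, 0.015, -0.998, 1.23], [0.0, 0.0, 0.0, 1.0]]
cupboard 0.72 [233. 183. 278. 195.] 149 250.6 187.0
cupboard 0.55 [205. 153. 316. 254.] 8088 260.1 206.0
eye 0.59 [330. 194. 386. 204.] 271 367.9 199.6
eye 0.38 [261. 224. 273. 228.] 55 268.1 227.2
long_screwdriver 0.87 [322. 237. 394. 250.] 309 373.4 243.6
long_screwdriver 0.65 [331. 195. 386. 204.] 249 367.6 199.7
short_screwdriver 0.63 [355. 193. 387. 204.] 192 371.3 199.5
tool_tray 0.76 [404. 154. 450. 247.] 4236 426.4 200.4
hook 0.74 [231. 184. 275. 194.] 45 243.0 186.7
hook 0.51 [204. 155. 314. 255.] 8062 260.0 206.1
cork_block 0.71 [361. 142. 381. 178.] 716 368.1 159.5
pencil 0.24 [403. 156. 448. 249.] 4220 426.4 200.0
```

Run:
```python
from h import *
a=cv2.imread("pics/scene0.png");b=cv2.imread("pics/top0.png")
A=cv2.resize(a[160:370,210:410],None,fx=2.8,fy=2.8,interpolation=cv2.INTER_CUBIC)
B=cv2.resize(b[140:265,200:460],None,fx=3,fy=3,interpolation=cv2.INTER_CUBIC)
cv2.imwrite("pics/s1.png",A);cv2.imwrite("pics/t1.png",B)
```

```text
(no output)
```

View pics/s1.png

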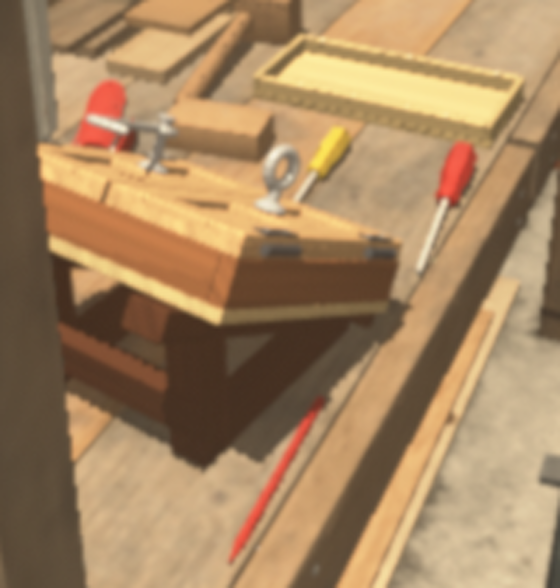

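View pics/t1.png

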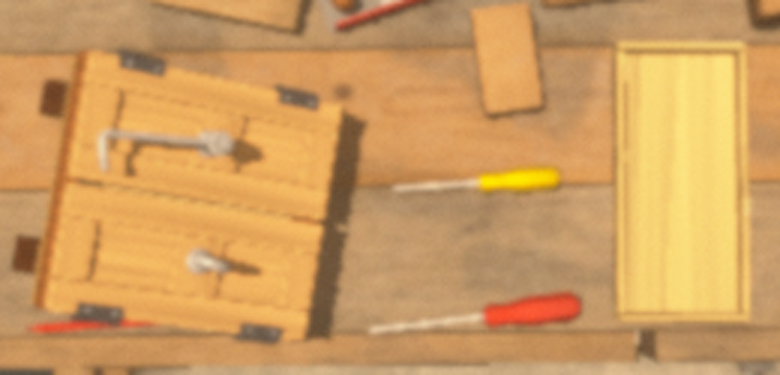

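The scene view shows the eye's ring at about (310,220) px and the red screwdriver at (360–380, 212–258). In the top view the eye is at (269,227), the hook is stowed up-slope (left) at (235–275, 185–195), the red screwdriver is nearest the robot with its tip at (324,250), and the tray is on the right. Next I fit the poses.

```bash
cat > fit.py <<'E'
from h import *
from scipy.optimize import least_squares
u=np.array([.866,0,.5]);n=np.array([-.5,0,.866]);Y=np.array([0,1,0])
def cw(q,a,y,off): # cupboard pt (mm) -> world m
    X=np.array([0,0,140.])+a*u+y*Y+off*n
    c,s=np.cos(q[2]),np.sin(q[2]);return np.array([q[0]+(c*X[0]-s*X[1])/1000,q[1]+(s*X[0]+c*X[1])/1000,X[2]/1000])
E
python3 - <<'E'
from fit import *
t=shot("top");s=shot("scene")
T=lambda x,y:np.array([x/3+200-.33,y/3+140-.33]);S=lambda x,y:np.array([x/2.8+210-.3,y/2.8+160-.3])
ob=[(t,T(83,50),135,-121,0),(t,T(345,107),-125,-121,0),(t,T(307,340),-125,121,0),(t,T(40,307),135,121,0),
(s,S(245,240),135,121,0),(s,S(400,240),-125,121,0),(s,S(40,145),135,-121,0)]
rs=lambda q:np.concatenate([proj(p,cw(q,a,y,o))[0]-w for p,w,a,y,o in ob])
r=least_squares(rs,[.55,.25,1.4],loss="soft_l1");q=r.x;print(q,np.round(rs(q).reshape(-1,2),1).tolist())
rt=least_squares(lambda q:rs(q)[:8],q);print("top only",rt.x,np.round(rt.fun,1))
L=cw(q,0,55,34);print("eye pred",L,proj(t,L),proj(s,L))
print(tri(t,[269-.3,227.1],s,S(281,167)))
hsv=cv2.cvtColor(t["image"],cv2.COLOR_RGB2HSV)
red=((hsv[...,0]<6)|(hsv[...,0]>174))&(hsv[...,1]>170);red[:220]=0;red[:,:310]=0;red[:,420:]=0
ys,xs=np.nonzero(red);P=onz(t,np.c_[xs,ys],.016)[:,:2];m=P.mean(0);d=np.linalg.svd(P-m)[2][0];d*=np.sign(d[1]);e=(P-m)@d
print("handle",m,d,np.degrees(np.arctan2(d[1],d[0])),e.min(),e.max(),len(P),"tip",onz(t,T(372,330),.003))
for name,p,z in(("tool_tray",t,.03),("short_screwdriver",t,.014),("hook",t,.2)):
    for g in env.regions_of(p,name)[:2]:
        c=cv2.findContours(g["region"].astype(np.uint8),0,1)[0];c=max(c,key=cv2.contourArea);b=cv2.boxPoints(cv2.minAreaRect(c));print(name,g["conf"],np.round(onz(p,b,z)[:,:2],3).tolist())
im=t["image"][...,::-1].copy();im=cv2.resize(im,None,fx=4,fy=4);js=cv2.resize(s["image"][...,::-1],None,fx=4,fy=4)
for a,y,o in[(135,-121,0),(135,121,0),(-125,121,0),(-125,-121,0),(0,55,0),(0,55,34),(0,55,53),(10,-55,0),(10,-55,34)]:
    for p,I in((t,im),(s,js)):
        w=proj(p,cw(q,a,y,o))[0]*4+1.5;cv2.circle(I,tuple(int(v) for v in w),3,(255,0,0),-1)
A=im[590:1040,790:1340];B=js[780:1110,880:1480];cv2.imwrite("pics/ov.png",np.vstack([A[:, :550],cv2.resize(B,(550,302))])[:,:]);
E
```

```text
[0.57273648 0.20338868 1.41143709] [[0.6, -1.1], [-1.8, -1.8], [-1.3, 0.6], [0.3, 2.1], [0.5, -1.7], [2.2, 0.7], [-20.4, -3.9]]
top only [0.572563   0.20203325 1.40344599] [ 1.5 -1.3 -1.  -1.4 -1.2  0.9  0.5  1.8]
eye pred [0.51573572 0.19533179 0.169444  ] [[268.75055568 227.09545743]] [[309.40239745 220.46600098]]
(array([0.51513991, 0.19476034, 0.17214388]), np.float64(0.0012645854941091305))
handle [ 0.46187028 -0.11915902] [-0.1020954   0.99477461] 95.85984548529045 -0.04520863749025666 0.049318250317922835 168 tip [[0.44283343 0.04981507 0.003     ]]
tool_tray 0.98 [[0.739, -0.203], [0.738, -0.347], [0.451, -0.338], [0.453, -0.196]]
short_screwdriver 0.63 [[0.617, -0.057], [0.616, -0.149], [0.584, -0.148], [0.585, -0.057]]
hook 0.73 [[0.624, 0.195], [0.628, 0.185], [0.615, 0.178], [0.611, 0.188]]
```

```bash
python3 -c "
import cv2;a=cv2.imread('pics/ov.png');print(a.shape)
cv2.imwrite('pics/ov.png',__import__('numpy').hstack([cv2.resize(a[:450],(400,328)),cv2.resize(a[450:],(400,328))]))"
```

```text
(752, 550, 3)
```

View pics/ov.png

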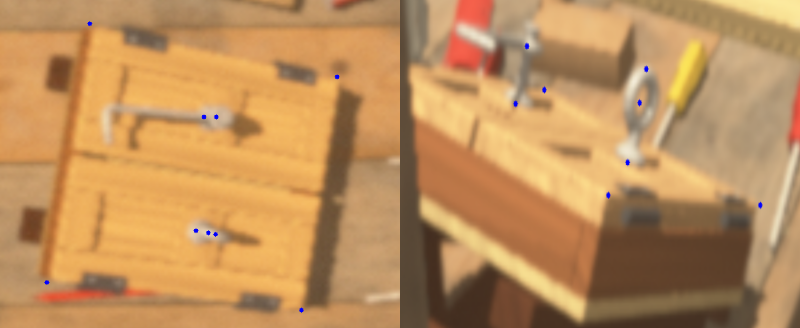

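The fitted cupboard agrees with the triangulated eye to about 1 mm in xy and 3 mm in z. The screwdriver's tip and length check out too. I'm moving to above the red handle.

Request:
apply_moves(targets=[[[176, 487, -103], [0, 0, 1.221]], [[176, 487, -103], [0, 0, 1.221]], [[176, 487, -103], [0, 0, 1.221]], [[176, 487, -103], [0, 0, 1.221]], [[176, 487, -103], [0, 0, 1.221]], [[176, 487, -103], [0, 0, 1.221]], [[176, 487, -103], [0, 0, 1.221]], [[176, 487, -103], [0, 0, 1.221]]], hand=70, squeeze=40)

```text
time_s: 1.95
tool_pos: [0.4176, -0.2141, 0.1446]
tool_rot: [179.9, 0.1, 95.0]
force: [1.5, 0.2, 1.2]
grip_width: 0.0703
```

Request:
apply_moves(targets=[[[42, 117, -30], [0, 0, 0.02]], [[42, 117, -30], [0, 0, 0.02]], [[42, 117, -30], [0, 0, 0.02]], [[42, 117, -70], [0, 0, 0.02]], [[42, 117, -110], [0, 0, 0.02]], [[42, 117, -110], [0, 0, 0.02]], [[42, 117, -110], [0, 0, 0.02]], [[42, 117, -110], [0, 0, 0.02]]])

```text
time_s: 2.75
tool_pos: [0.4608, -0.0995, 0.0366]
tool_rot: [179.8, 0.1, 95.8]
force: [0.6, 0.3, 0.6]
grip_width: 0.0701
```

Run:
```python
from h import *
t=shot("top");save(t,"t2.png",(300,180,430,280),4)
o=env.get_obs();print(o["tool_pos"],o["tool_rot"],o["qpos"],o["time_s"])
print(proj(t,o["tool_pos"]))
```

```text
[ 0.46091533 -0.09950124  0.03672493] [1.79795827e+02 1.00731719e-01 9.57556721e+01] [ 39.5881797    9.41147697 -32.40996656 118.62264196   6.3348551
  53.35681337   9.51323736] 2.8
[[371.87085712 243.82833843]]
```

View pics/t2.png

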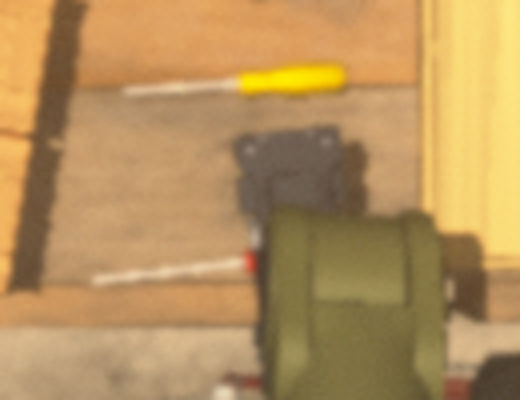

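The screwdriver lies undisturbed between the fingers: red collar at (250,262) in the crop, shank to the left, yellow one clear. Next, go down and grip.

Request:
apply_moves(targets=[[[-1, 1, -20], [0, 0, 0]], [[-1, 1, -32], [0, 0, 0]], [[-1, 1, -32], [0, 0, 0]]])

```text
time_s: 3.1
tool_pos: [0.4573, -0.0979, 0.0021]
tool_rot: [-179.9, -0.0, 95.8]
force: [-0.9, -0.2, -0.7]
grip_width: 0.07
```

Request:
apply_moves(targets=[[[0, 0, 0], [0, 0, 0]], [[0, 0, 0], [0, 0, 0]], [[0, 0, 0], [0, 0, 0]], [[0, 0, 0], [0, 0, 0]], [[0, 0, 0], [0, 0, 0]], [[0, 0, 0], [0, 0, 0]]], hand=20)

```text
time_s: 3.7
tool_pos: [0.4583, -0.0979, 0.0027]
tool_rot: [180.0, 0.0, 95.8]
force: [0.8, -0.1, -0.1]
grip_width: 0.0297
```

```bash
cat > plan.py <<'E'
from fit import *
psi=1.405;ex=np.array([np.cos(psi),np.sin(psi),0]);Yw=np.array([-np.sin(psi),np.cos(psi),0]);Z=np.array([0,0,1.])
U=.866*ex+.5*Z;N=-.5*ex+.866*Z;EYE=np.array([.5155,.195,.171])
TILT=np.radians(4);GX=-38.;PZ=10.
def pose(phi,xe,off=0,side=0,eye=EYE):
    f=np.radians(phi);d=np.cos(f)*U+np.sin(f)*Yw;c,s=np.cos(TILT),np.sin(TILT)
    tx=c*d+s*N;tz=s*d-c*N;ty=np.cross(tz,tx)
    p=eye+(GX-xe)/1000*d+off/1000*N+side/1000*np.cross(N,d)+PZ/1000*tz
    return p,np.c_[tx,ty,tz]
def cur():
    o=env.get_obs();return o["tool_pos"],R.from_euler("xyz",o["tool_rot"],degrees=True).as_matrix()
def delta(a,b): return np.round((b[0]-a[0])*1000,1).tolist(),np.round(R.from_matrix(b[1]@a[1].T).as_rotvec(),3).tolist()
E
python3 - <<'E'
from plan import *
c=cur();print(U,N)
for a in[(55,130,60),(55,130,0),(55,45,0)]: b=pose(*a);print(a,b[0],delta(c,b))
E
```

```text
[0.14292273 0.85412475 0.5       ] [-0.0825189  -0.49314362  0.866     ]
(55, 130, 60) [0.63282393 0.06575058 0.16634073] ([174.5, 163.6, 163.7], [0.529, -0.232, 0.689])
(55, 130, 0) [0.63777506 0.09533919 0.11438073] ([179.5, 193.2, 111.7], [0.529, -0.232, 0.689])
(55, 45, 0) [0.57606998 0.14847243 0.13875773] ([117.8, 246.3, 136.1], [0.529, -0.232, 0.689])
```

Request:
apply_moves(targets=[[[0, 0, 40], [0, 0, 0]], [[0, 0, 90], [0, 0, 0]], [[10, 10, 140], [0.06, -0.026, 0.077]], [[40, 40, 170], [0.15, -0.066, 0.196]], [[75, 70, 170], [0.25, -0.11, 0.326]], [[110, 100, 166], [0.34, -0.15, 0.445]], [[145, 132, 164], [0.44, -0.193, 0.573]], [[174, 164, 164], [0.529, -0.232, 0.689]]])

```text
time_s: 4.5
tool_pos: [0.6334, 0.0664, 0.1663]
tool_rot: [155.7, -19.8, 138.6]
force: [0.9, 0.4, -1.4]
grip_width: 0.027
```

Request:
apply_moves(targets=[[[0, 0, 0], [0, 0, 0]], [[0, 0, 0], [0, 0, 0]], [[0, 0, 0], [0, 0, 0]]])

```text
time_s: 4.8
tool_pos: [0.6315, 0.0656, 0.1666]
tool_rot: [156.0, -19.7, 138.3]
force: [-0.4, -0.7, -1.2]
grip_width: 0.0272
```

Run:
```python
from plan import *
c=cur();print(c[0],env.get_obs()["qpos"],env.get_obs()["force"],env.get_obs()["grip_width"])
for a in[(55,130,60),(55,130,0)]:print(delta(c,pose(*a)))
t=shot("top");s=shot("scene")
b=c[0]+c[1]@np.array([0,0,-.010])
dd=c[1]@np.array([np.cos(TILT),0,np.sin(TILT)])
for x in(-9,110):
    X=b+(x-GX)/1000*dd;print(x,X,proj(t,X),proj(s,X))
A=cv2.resize(t["image"][130:270,200:340],None,fx=4,fy=4,interpolation=2);B=cv2.resize(s["image"][150:290,240:380],None,fx=4,fy=4,interpolation=2)
cv2.imwrite("pics/p3.png",cv2.resize(np.hstack([A,B])[...,::-1],(800,400)))
```

```text
[0.63152503 0.06558993 0.16655234] [ 39.46246598  24.61936129 -38.91625275  92.70453878 -16.7573311
  67.83557001  53.70858845] [-0.38978689 -0.71251652 -1.23347747] 0.027212276311933528
([1.3, 0.2, -0.2], [0.03, -0.013, 0.038])
([6.3, 29.7, -52.2], [0.03, -0.013, 0.038])
-9 [0.61087848 0.0796609  0.18317368] [[310.00183454 191.71380728]] [[294.35142928 185.62961899]]
110 [0.52781405 0.15826321 0.21608229] [[279.72449372 222.36894713]] [[311.6035243  193.07960611]]
```

View pics/p3.png

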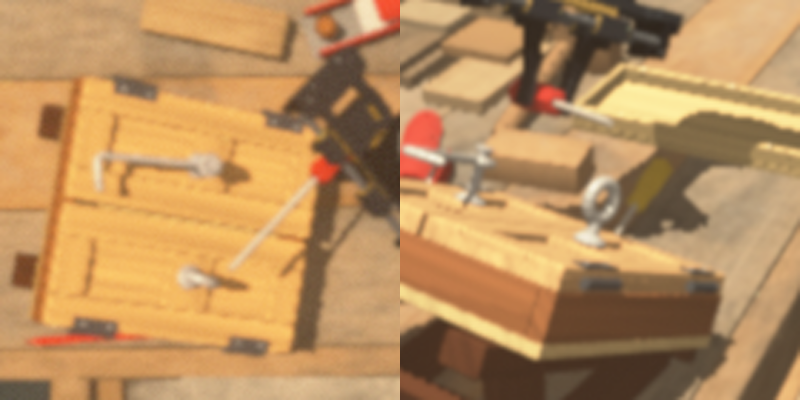

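Top: shank from collar (309,192) to tip (281.6,223.5). Scene: collar (295,187), tip (314,193). The ring and hook are undisturbed. I'll triangulate these and compare with the model.

Run:
```python
from plan import *
t=shot("top");s=shot("scene")
c=cur();Rm=c[1]
def edge(p,a,b):
    # sample brightness across the predicted line a->b: refine centre line + end
    a=np.array(a);b=np.array(b);d=(b-a)/np.linalg.norm(b-a);m=np.array([-d[1],d[0]]);L=np.linalg.norm(b-a)
    im=p["image"].astype(np.float32);g=im.mean(2)-(im.max(2)-im.min(2))*1.2
    ss=np.arange(3,L+10,1.);w=np.arange(-6,6.01,.5)
    xy=a+ss[:,None,None]*d+w[None,:,None]*m
    v=cv2.remap(g,xy[...,0].astype(np.float32),xy[...,1].astype(np.float32),1)
    k=v-np.median(v,1,keepdims=True);pk=w[k.argmax(1)];return ss-L,pk,k.max(1)
out={}
for nm,p in(("top",t),("scene",s)):
    b=c[0]+Rm@[0,0,-.010];dd=Rm@np.array([np.cos(TILT),0,np.sin(TILT)])
    q=[proj(p,b+(x-GX)/1000*dd)[0] for x in(-9,110)]
    S,pk,k=edge(p,*q);print(nm);print(np.c_[S.round(0),pk,k.round()].astype(int if 0 else float)[::2].round(1).tolist())
P1,e1=tri(t,[281.6-.3,223.5-.3],s,[313.9-.3,192.7-.3]);P0,e0=tri(t,[309.5-.3,192.3-.3],s,[295-.3,186.8-.3])
print(P1,e1,P0,e0,np.linalg.norm(P1-P0))
for P in(P0,P1): print("tool frame",(Rm.T@(P-c[0])*1000).round(1))
r=(EYE-P1);print("tip->eye in U,Y,N",(r@U*1000).round(1),(r@Yw*1000).round(1),(r@N*1000).round(1))
```

```text
top
[[-40.0, 0.0, 85.0], [-38.0, 0.0, 89.0], [-36.0, 0.0, 94.0], [-34.0, -0.5, 95.0], [-32.0, -0.5, 90.0], [-30.0, -0.5, 85.0], [-28.0, -0.5, 81.0], [-26.0, -0.5, 86.0], [-24.0, -0.5, 82.0], [-22.0, -1.0, 82.0], [-20.0, -0.5, 86.0], [-18.0, -1.0, 84.0], [-16.0, -1.0, 82.0], [-14.0, -1.0, 93.0], [-12.0, -1.0, 91.0], [-10.0, -1.0, 88.0], [-8.0, -1.0, 93.0], [-6.0, -1.5, 92.0], [-4.0, -1.0, 87.0], [-2.0, -1.5, 89.0], [-0.0, -1.0, 68.0], [2.0, -1.0, 16.0], [4.0, -6.0, 5.0], [6.0, -1.0, 15.0], [8.0, 0.0, 52.0], [10.0, 3.5, 50.0]]
scene
[[-16.0, -0.5, 66.0], [-14.0, -0.5, 61.0], [-12.0, -0.5, 53.0], [-10.0, -1.0, 75.0], [-8.0, -1.0, 84.0], [-6.0, -1.0, 73.0], [-4.0, -1.5, 65.0], [-2.0, -1.0, 41.0], [0.0, -1.0, 36.0], [2.0, -5.5, 31.0], [4.0, -6.0, 57.0], [6.0, -6.0, 45.0], [8.0, -6.0, 36.0]]
[0.52530953 0.15395055 0.21634803] 0.0005719778782948944 [0.60963968 0.08166762 0.18201245] 0.0012839648708269321 0.11625544233528529
tool frame [30.6 -0.7 -5.2]
tool frame [146.7  -4.7  -1.6]
tip->eye in U,Y,N 11.0 16.4 -58.7
```

```bash
cat >> plan.py <<'E'
VS=np.array([1,-.028,.04]);VS/=np.linalg.norm(VS);VT=np.array([147.3,-3.8,-.8])
_b=np.cross([0,0,1.],VS);_b/=np.linalg.norm(_b);BT=np.c_[VS,_b,np.cross(VS,_b)]
def pose(phi,xe,off=0,side=0,eye=EYE):
    f=np.radians(phi);d=np.cos(f)*U+np.sin(f)*Yw;D=np.c_[d,np.cross(-N,d),-N]
    Rm=D@BT.T;tip=eye+(110-xe)/1000*d+off/1000*N+side/1000*np.cross(N,d)
    return tip-Rm@VT/1000,Rm
E
python3 - <<'E'
from plan import *
c=cur()
for a in[(55,128,50),(55,128,0),(55,45,0)]: b=pose(*a);print(a,b[0],delta(c,b))
print(env.get_obs()["time_s"])
E
```

```text
(55, 128, 50) [0.63162934 0.07017853 0.16099972] ([-0.2, 4.6, -6.5], [0.012, -0.014, 0.002])
(55, 128, 0) [0.63575529 0.09483571 0.11769972] ([3.9, 29.3, -49.8], [0.012, -0.014, 0.002])
(55, 45, 0) [0.57550209 0.14671875 0.14150314] ([-56.4, 81.2, -26.0], [0.012, -0.014, 0.002])
5.0
```

Request:
apply_moves(targets=[[[2, 15, -25], [0.012, -0.014, 0.002]], [[4, 29, -50], [0.012, -0.014, 0.002]], [[4, 29, -50], [0.012, -0.014, 0.002]], [[4, 29, -50], [0.012, -0.014, 0.002]]])

```text
time_s: 5.4
tool_pos: [0.636, 0.095, 0.1173]
tool_rot: [154.8, -19.6, 138.8]
force: [0.2, 0.2, -0.8]
grip_width: 0.0273
```

Run:
```python
from plan import *
c=cur();o=env.get_obs();print(c[0],o["force"],o["grip_width"])
print(delta(c,pose(55,128,0)),delta(c,pose(55,45,0)))
t=shot("top");s=shot("scene")
tip=c[0]+c[1]@VT/1000
print("tip",tip,proj(t,tip),proj(s,tip),"eye",proj(t,EYE),proj(s,EYE))
A=cv2.resize(t["image"][195:245,245:310],None,fx=8,fy=8,interpolation=2)[:400];B=cv2.resize(s["image"][195:245,270:335],None,fx=8,fy=8,interpolation=2)
cv2.imwrite("pics/p4.png",cv2.resize(np.hstack([A,B])[...,::-1],(800,308)))
```

```text
[0.63597633 0.0949503  0.11731721] [ 0.17559206  0.1825046  -0.7599181 ] 0.02727579918058374
([-0.2, -0.1, 0.4], [-0.002, -0.002, -0.001]) ([-60.5, 51.8, 24.2], [-0.002, -0.002, -0.001])
tip [0.52877372 0.18364989 0.16581829] [[273.1562154  222.33144967]] [[306.29556598 218.18285345]] eye [[268.77524729 227.1801498 ]] [[309.56617288 219.79477592]]
```

View pics/p4.png

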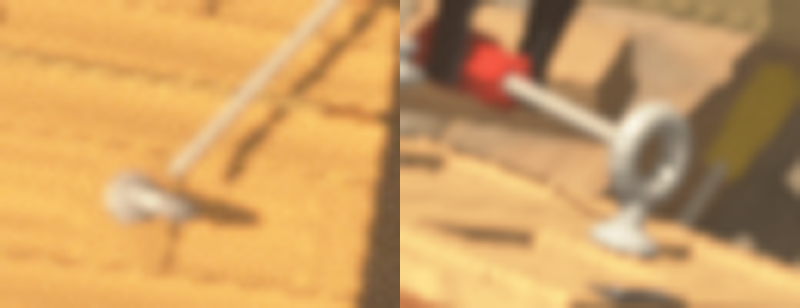

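The shank's line meets the hole: ring centre (310.5,219.4) in scene against 309.6,219.8 predicted, tip (273.4,222.9) in top as predicted. Insert slowly.

Request:
apply_moves(targets=[[[-7, 6, 3], [0, 0, 0]], [[-15, 13, 6], [0, 0, 0]], [[-22, 19, 9], [0, 0, 0]], [[-29, 25, 12], [0, 0, 0]], [[-29, 25, 12], [0, 0, 0]]])

```text
time_s: 6.0
tool_pos: [0.6058, 0.1219, 0.1294]
tool_rot: [154.8, -19.6, 139.0]
force: [-0.2, 0.2, -0.9]
grip_width: 0.0271
```

Request:
apply_moves(targets=[[[-8, 7, 3], [0, 0, 0]], [[-16, 13, 6], [0, 0, 0]], [[-24, 20, 9], [0, 0, 0]], [[-31, 26, 12], [0, 0, 0]], [[-31, 26, 12], [0, 0, 0]]])

```text
time_s: 6.5
tool_pos: [0.5749, 0.1478, 0.1411]
tool_rot: [154.8, -19.6, 139.0]
force: [-0.4, -1.0, -1.5]
grip_width: 0.0273
```

Run:
```python
from plan import *
c=cur();o=env.get_obs();print(c[0],o["force"],o["grip_width"],o["qpos"])
for f in(55,40,25,10,-5,-20,-35,-50,-55,-58): b=pose(f,45);print(f,delta(c,b))
s=shot("scene");t=shot("top")
A=cv2.resize(t["image"][195:245,245:310],None,fx=8,fy=8,interpolation=2)[:400];B=cv2.resize(s["image"][195:245,270:335],None,fx=8,fy=8,interpolation=2)
cv2.imwrite("pics/p5.png",cv2.resize(np.hstack([A,B])[...,::-1],(800,308)))
```

```text
[0.57488488 0.14776611 0.14111253] [-0.38102023 -0.95798194 -1.50506721] 0.027272097211247084 [ 39.00302615  18.51309114 -43.06048609 104.25086525 -21.82672641
  59.45336714  53.25881418]
55 ([0.6, -1.0, 0.4], [-0.003, -0.002, -0.003])
40 ([-16.0, -12.1, -7.5], [0.019, 0.128, -0.23])
25 ([-35.5, -18.9, -13.2], [0.04, 0.257, -0.456])
10 ([-56.6, -21.0, -16.4], [0.061, 0.387, -0.683])
-5 ([-77.9, -18.2, -16.8], [0.083, 0.516, -0.909])
-20 ([-97.9, -10.7, -14.5], [0.104, 0.646, -1.136])
-35 ([-115.2, 1.0, -9.5], [0.125, 0.775, -1.362])
-50 ([-128.7, 16.0, -2.2], [0.147, 0.905, -1.589])
-55 ([-132.1, 21.6, 0.7], [0.154, 0.948, -1.664])
-58 ([-133.9, 25.1, 2.5], [0.158, 0.974, -1.709])
```

View pics/p5.png

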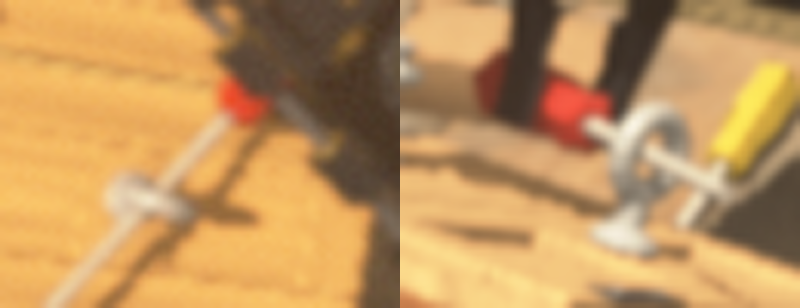

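The shank is through the loop in both views. Now lever clockwise.

Request:
apply_moves(targets=[[[-8, -7, -4], [0.01, 0.063, -0.116]], [[-16, -12, -7.5], [0.019, 0.128, -0.23]], [[-25, -16, -11], [0.03, 0.193, -0.343]], [[-35, -19, -13], [0.04, 0.257, -0.456]], [[-46, -20.5, -15], [0.05, 0.322, -0.57]], [[-56.5, -21, -16.5], [0.061, 0.387, -0.683]], [[-56.5, -21, -16.5], [0.061, 0.387, -0.683]]])

```text
time_s: 7.3
tool_pos: [0.5184, 0.1243, 0.1232]
tool_rot: [175.3, -31.8, 90.1]
force: [-1.6, -0.3, -2.5]
grip_width: 0.0268
```

Run:
```python
from plan import *
c=cur();o=env.get_obs();print(c[0],o["force"],o["wrist_torque"],o["grip_width"],o["qpos"])
e=EYE-.0005*N
for f in(10,2.5,-5,-12.5,-20,-27.5,-35,-42.5,-50,-55,-60): b=pose(f,45,eye=e);print(f,delta(c,b))
```

```text
[0.5183586  0.12433726 0.12316719] [-1.58784333 -0.25859159 -2.48841761] [-1.00679593  0.2312955   0.4262852 ] 0.026778037347890297 [ 39.96131313  10.41550206 -37.44332305 114.04058028 -30.60488346
  58.23396878  18.46094064]
10 ([-0.1, 2.7, 1.1], [0.002, -0.003, 0.003])
2.5 ([-10.8, 3.5, 0.5], [0.013, 0.062, -0.11])
-5 ([-21.3, 5.5, 0.7], [0.023, 0.126, -0.224])
-12.5 ([-31.6, 8.7, 1.5], [0.034, 0.191, -0.337])
-20 ([-41.3, 13.0, 3.0], [0.045, 0.255, -0.451])
-27.5 ([-50.4, 18.4, 5.2], [0.056, 0.32, -0.564])
-35 ([-58.6, 24.7, 8.0], [0.066, 0.384, -0.677])
-42.5 ([-65.9, 31.8, 11.4], [0.077, 0.448, -0.791])
-50 ([-72.1, 39.7, 15.3], [0.088, 0.513, -0.904])
-55 ([-75.6, 45.3, 18.2], [0.095, 0.556, -0.98])
-60 ([-78.5, 51.1, 21.2], [0.102, 0.599, -1.055])
```

Request:
apply_moves(targets=[[[-11, 1.5, 0], [0.013, 0.062, -0.112]], [[-21.5, 3.5, 0], [0.022, 0.127, -0.226]], [[-31.5, 7, 0.8], [0.033, 0.192, -0.339]], [[-41, 11.5, 2.3], [0.044, 0.257, -0.453]], [[-50.5, 17, 4.5], [0.055, 0.322, -0.566]], [[-58.5, 23, 7.4], [0.065, 0.386, -0.679]], [[-58.5, 23, 7.4], [0.065, 0.386, -0.679]]])

```text
time_s: 8.0
tool_pos: [0.4599, 0.1469, 0.1303]
tool_rot: [-160.8, -25.6, 39.1]
force: [-2.2, -4.9, -3.1]
grip_width: 0.0271
```

Run:
```python
from plan import *
c=cur();o=env.get_obs();print(c[0],o["force"],o["wrist_torque"],o["grip_width"],o["qpos"])
e=EYE-.001*N
for f in(-35,-40,-45,-50,-55,-60,-65): b=pose(f,45,eye=e);print(f,delta(c,b))
s=shot("scene");t=shot("top")
A=cv2.resize(t["image"][180:245,245:310],None,fx=8,fy=8,interpolation=2)[:400];B=cv2.resize(s["image"][195:245,270:335],None,fx=8,fy=8,interpolation=2)
cv2.imwrite("pics/p6.png",cv2.resize(np.hstack([A,B])[...,::-1],(800,308)))
```

```text
[0.45994056 0.14688455 0.1303203 ] [-2.23969601 -4.86465021 -3.08650923] [-1.77735661  0.5677301   0.15441638] 0.027053330730011267 [ 39.14610417  -0.57398068 -36.42949877 122.5945637  -37.8085187
  58.48697272 -23.29446182]
-35 ([-0.2, 2.4, 0.4], [0.005, -0.001, 0.0])
-40 ([-5.1, 7.1, 2.6], [0.012, 0.042, -0.076])
-45 ([-9.6, 12.1, 5.1], [0.019, 0.085, -0.151])
-50 ([-13.6, 17.4, 7.7], [0.026, 0.127, -0.227])
-55 ([-17.1, 23.0, 10.6], [0.033, 0.17, -0.303])
-60 ([-20.0, 28.8, 13.6], [0.04, 0.213, -0.378])
-65 ([-22.3, 34.8, 16.8], [0.047, 0.256, -0.454])
```

View pics/p6.png

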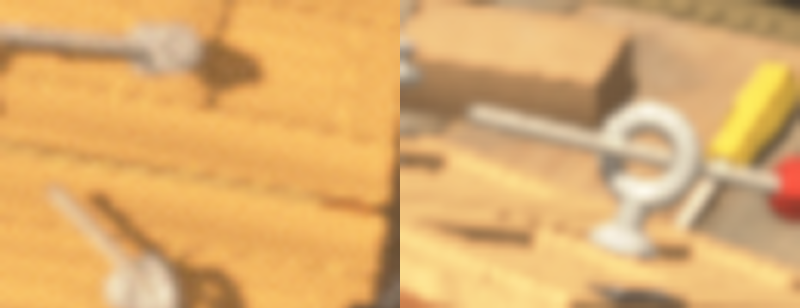

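The eye follows: its ring now faces the scene camera more squarely, and the tip is clear of the hook. Continue to the stop.

Request:
apply_moves(targets=[[[-5, 6, 2.3], [0.007, 0.043, -0.076]], [[-9.5, 11, 4.7], [0.014, 0.086, -0.151]], [[-13.5, 16, 7.3], [0.021, 0.128, -0.227]], [[-17, 22, 10], [0.028, 0.171, -0.303]], [[-17, 22, 10], [0.028, 0.171, -0.303]]])

```text
time_s: 8.6
tool_pos: [0.4441, 0.1687, 0.1407]
tool_rot: [-154.2, -18.0, 19.2]
force: [-1.8, -6.2, -4.7]
grip_width: 0.027
```

Run:
```python
from plan import *
c=cur();o=env.get_obs();print(c[0],o["force"],o["wrist_torque"],o["grip_width"],o["qpos"])
e=EYE-.001*N
for f in(-55,-58,-61,-64,-67): b=pose(f,45,eye=e);print(f,delta(c,b))
s=shot("scene");t=shot("top")
A=cv2.resize(t["image"][190:240,245:310],None,fx=8,fy=8,interpolation=2)[:400];B=cv2.resize(s["image"][195:245,270:335],None,fx=8,fy=8,interpolation=2)
cv2.imwrite("pics/p7.png",cv2.resize(np.hstack([A,B])[...,::-1],(800,308)))
```

```text
[0.44406074 0.16874589 0.14070869] [-1.77280892 -6.22893918 -4.71598056] [-2.25305289  0.72202517 -0.10726039] 0.027026700940691862 [ 38.56636235  -5.06261594 -38.02607402 124.41363338 -39.94504718
  58.85540316 -45.15103449]
-55 ([-1.2, 1.1, 0.2], [0.005, 0.001, 0.002])
-58 ([-3.0, 4.6, 2.0], [0.009, 0.026, -0.044])
-61 ([-4.6, 8.1, 3.9], [0.014, 0.052, -0.089])
-64 ([-6.0, 11.7, 5.8], [0.018, 0.078, -0.134])
-67 ([-7.2, 15.4, 7.7], [0.022, 0.103, -0.18])
```

View pics/p7.png

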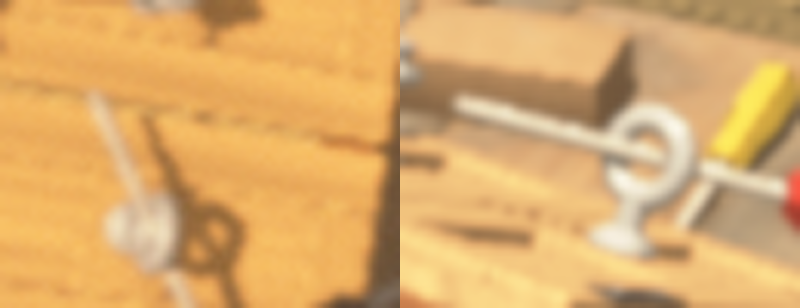

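Request:
apply_moves(targets=[[[-2, 3, 1.5], [0.004, 0.025, -0.044]], [[-3.5, 6.5, 3.4], [0.009, 0.051, -0.089]], [[-3.5, 6.5, 3.4], [0.009, 0.051, -0.089]], [[-3.5, 6.5, 3.4], [0.009, 0.051, -0.089]]])

```text
time_s: 9.1
tool_pos: [0.4415, 0.1737, 0.1437]
tool_rot: [-153.0, -15.4, 13.7]
force: [0.3, -7.7, -7.9]
grip_width: 0.0272
```

Run:
```python
from plan import *
c=cur();o=env.get_obs();F=o["force"];print(c[0],"F UYN",F@U,F@Yw,F@N,o["wrist_torque"],o["grip_width"])
e=EYE-.001*N
for f in(-55,-58,-61,-64,-67,-70): b=pose(f,45,eye=e);print(f,delta(c,b))
```

```text
[0.44149906 0.17368116 0.14369828] F UYN -10.471135245238807 -1.538397326367102 -3.059106387633715 [-2.84646765  0.25800233  0.00559354] 0.027157518184475912
-55 ([1.3, -3.8, -2.8], [-0.002, -0.048, 0.09])
-58 ([-0.5, -0.3, -1.0], [0.002, -0.022, 0.045])
-61 ([-2.1, 3.2, 0.9], [0.007, 0.004, -0.001])
-64 ([-3.5, 6.8, 2.8], [0.011, 0.029, -0.046])
-67 ([-4.7, 10.4, 4.7], [0.015, 0.055, -0.091])
-70 ([-5.6, 14.1, 6.7], [0.02, 0.081, -0.137])
```

Run:
```python
from plan import *
c=cur();c=(c[0]+np.array([-.001,.0015,.0005]),c[1])
e=EYE-.001*N
for f in(-53,-46,-39,-32,-25,-18,-11,-4): b=pose(f,45,eye=e);print(f,delta(c,b))
```

```text
-53 ([3.7, -7.6, -4.5], [-0.005, -0.065, 0.121])
-46 ([9.0, -15.2, -8.3], [-0.015, -0.125, 0.226])
-39 ([15.3, -22.2, -11.7], [-0.026, -0.185, 0.332])
-32 ([22.5, -28.5, -14.6], [-0.036, -0.245, 0.438])
-25 ([30.5, -34.1, -17.0], [-0.046, -0.305, 0.544])
-18 ([39.1, -38.8, -18.9], [-0.057, -0.365, 0.65])
-11 ([48.3, -42.6, -20.2], [-0.067, -0.425, 0.756])
-4 ([57.9, -45.4, -20.8], [-0.077, -0.484, 0.862])
```

Request:
apply_moves(targets=[[[3.7, -7.6, -4.5], [-0.005, -0.065, 0.121]], [[9, -15.2, -8.3], [-0.015, -0.125, 0.226]], [[15.3, -22.2, -11.7], [-0.026, -0.185, 0.332]], [[22.5, -28.5, -14.6], [-0.036, -0.245, 0.438]], [[30.5, -34, -17], [-0.046, -0.305, 0.544]], [[39, -38.8, -18.9], [-0.057, -0.365, 0.65]], [[48.3, -42.6, -20.2], [-0.067, -0.425, 0.756]], [[58, -45.4, -20.8], [-0.077, -0.484, 0.862]]])

```text
time_s: 9.9
tool_pos: [0.5004, 0.1312, 0.1246]
tool_rot: [-176.5, -32.2, 74.2]
force: [0.3, 0.3, -1.4]
grip_width: 0.0271
```

Run:
```python
from plan import *
c=cur();o=env.get_obs();F=o["force"];print(c[0],"F UYN",F@U,F@Yw,F@N,o["wrist_torque"],o["grip_width"],o["qpos"])
e=EYE-.001*N
for a in((-4,45),(-4,128),(-4,128,60)): print(a,delta(c,pose(*a,eye=e)))
s=shot("scene");t=shot("top")
# ring silhouette vs eye angle
for th in(0,-10,-20,-30):
    x=np.cos(np.radians(th))*U-np.sin(np.radians(th))*Yw; w=np.cross(N,x);k=np.linspace(0,2*np.pi,72)
    m=e+.014*(np.cos(k)[:,None]*w+np.sin(k)[:,None]*N)
    for nm,p in(("s",s),("t",t)):
        q=proj(p,m);print(th,nm,"centreline x",q[:,0].min().round(1),q[:,0].max().round(1),"y",q[:,1].min().round(1),q[:,1].max().round(1),end=" ")
    print()
A=cv2.resize(t["image"][205:245,245:297],None,fx=8,fy=8,interpolation=2)[:400];B=cv2.resize(s["image"][200:240,284:336],None,fx=8,fy=8,interpolation=2)
cv2.imwrite("pics/p8.png",cv2.resize(np.hstack([A,B])[...,::-1],(800,308)))
```

```text
[0.50044554 0.13119926 0.12461095] F UYN -0.4055407424966021 -0.25396809223869843 -1.357060561523329 [-0.73406007  0.00323106 -0.01792729] 0.027121936336653094 [ 39.14249277   7.39278198 -36.20566983 116.73848931 -33.29034622
  58.29773017   6.57064511]
(-4, 45) ([-2.0, -1.4, -1.3], [-0.002, -0.001, -0.006])
(-4, 128) ([-19.5, -71.2, -42.7], [-0.002, -0.001, -0.006])
(-4, 128, 60) ([-24.5, -100.8, 9.3], [-0.002, -0.001, -0.006])
0 s centreline x 303.8 315.1 y 213.8 226.7 0 t centreline x 266.7 270.6 y 222.1 232.2 
-10 s centreline x 303.4 315.6 y 213.7 226.7 -10 t centreline x 266.9 270.4 y 222.1 232.2 
-20 s centreline x 303.1 315.8 y 213.7 226.7 -20 t centreline x 266.7 270.6 y 222.2 232.1 
-30 s centreline x 302.9 315.9 y 213.8 226.7 -30 t centreline x 266.3 271.1 y 222.4 231.9
```

View pics/p8.png

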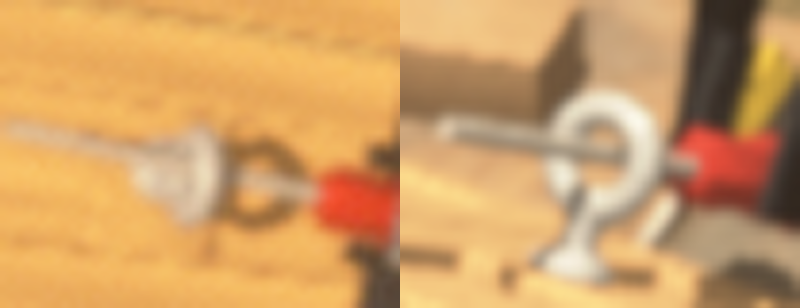

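The ring in the top view spans (208,130)–(190,225) in the crop, square to the slope, so the eye is home. The shank lies free along the hole's axis, so I'm drawing it out down-slope.

Request:
apply_moves(targets=[[[-4, -17, -10], [0, 0, 0]], [[-9, -36, -21], [0, 0, 0]], [[-14, -55, -32.5], [0, 0, 0]], [[-18, -74, -44], [0, 0, 0]], [[-23.5, -94, -56], [0, 0, 0]], [[-26, -105, -62], [0, 0, 0]], [[-26, -105, -62], [0, 0, 0]]])

```text
time_s: 10.7
tool_pos: [0.4726, 0.0251, 0.0616]
tool_rot: [-176.1, -32.1, 73.4]
force: [1.2, 0.5, -0.8]
grip_width: 0.027
```

Run:
```python
from plan import *
c=cur();o=env.get_obs();print(c[0],o["tool_rot"],o["force"],o["qpos"],o["time_s"])
print("tip",c[0]+c[1]@VT/1000)
# tray
t=shot("top");g=env.regions_of(t,"tool_tray")[0]
k=cv2.findContours(g["region"].astype(np.uint8),0,1)[0];k=max(k,key=cv2.contourArea);b=cv2.boxPoints(cv2.minAreaRect(k));P=onz(t,b,.03)[:,:2];print(g["conf"],P.round(3).tolist(),P.mean(0))
save(t,"t9.png",(200,140,460,260),3)
for yaw in(0,):
    Rt=R.from_euler("xyz",[180,0,yaw-1],degrees=True).as_matrix();print(delta(c,(np.array([.55,-.27,.15]),Rt)))
```

```text
[0.47261268 0.02505848 0.06162594] [-176.12702295  -32.12671059   73.43815277] [ 1.23162966  0.46888503 -0.82044234] [ 46.26164529  12.62418487 -30.48233444 119.6225941  -30.87258518
  57.72150128  19.38295576] 10.7
tip [0.504429   0.14515534 0.14085244]
0.89 [[0.739, -0.206], [0.738, -0.347], [0.448, -0.338], [0.45, -0.199]] [ 0.59355004 -0.27263322]
([77.4, -295.1, 88.4], [-0.413, 0.444, -1.281])
```

View pics/t9.png

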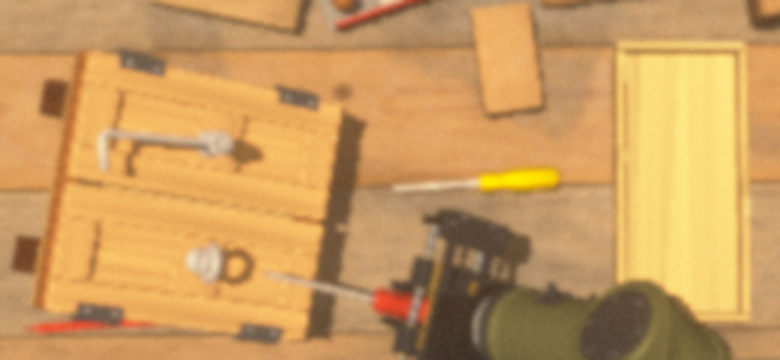

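Withdrawn: tip at (268,275) in the crop, clear of the ring at (205,263). The hook and bystanders are unmoved. Now to the tray.

Request:
apply_moves(targets=[[[0, -20, 45], [0, 0, 0]], [[0, -50, 80], [-0.04, 0.044, -0.128]], [[83, -298, 95], [-0.413, 0.444, -1.288]], [[83, -298, 95], [-0.413, 0.444, -1.288]], [[83, -298, 95], [-0.413, 0.444, -1.288]], [[83, -298, 95], [-0.413, 0.444, -1.288]], [[83, -298, 95], [-0.413, 0.444, -1.288]], [[83, -298, 95], [-0.413, 0.444, -1.288]]])

```text
time_s: 11.6
tool_pos: [0.5569, -0.2774, 0.1581]
tool_rot: [-175.1, -7.7, 17.7]
force: [0.1, -0.2, -1.1]
grip_width: 0.0271
```

Request:
apply_moves(targets=[[[0, 0, 0], [0, 0, 0]]])

```text
time_s: 11.7
tool_pos: [0.5583, -0.2698, 0.1584]
tool_rot: [-174.8, -7.8, 18.5]
force: [0.5, 0.9, -0.6]
grip_width: 0.027
```

Run:
```python
from plan import *
c=cur();o=env.get_obs();print(c[0],o["tool_rot"],o["force"],o["qpos"],o["time_s"])
Rt=R.from_euler("xyz",[180,0,-1.6],degrees=True).as_matrix();print(delta(c,(np.array([.556,-.2726,.12]),Rt)))
```

```text
[ 0.55831449 -0.26980406  0.15838975] [-174.83211873   -7.84208054   18.49094832] [ 0.51056214  0.90501738 -0.63695752] [ 43.25864597  16.89019702 -17.30810439  93.73472806  -4.56625391
  68.32354132 -42.79815625] 11.7
([-2.3, -2.8, -38.4], [-0.11, 0.123, -0.356])
```

Request:
apply_moves(targets=[[[-2, -2, -20], [-0.037, 0.041, -0.119]], [[-2, -2, -38], [-0.074, 0.082, -0.238]], [[-2, -2, -60], [-0.11, 0.123, -0.356]], [[-2, -2, -85], [-0.11, 0.123, -0.356]], [[-2, -2, -110], [-0.11, 0.123, -0.356]], [[-2, -2, -110], [-0.11, 0.123, -0.356]], [[-2, -2, -110], [-0.11, 0.123, -0.356]]])

```text
time_s: 12.4
tool_pos: [0.5536, -0.2722, 0.0474]
tool_rot: [-179.9, 0.2, -1.6]
force: [-0.7, -0.3, -1.7]
grip_width: 0.0274
```

Run:
```python
from plan import *
c=cur();o=env.get_obs();print(c[0],o["tool_rot"],o["force"],o["time_s"])
t=shot("top");save(t,"t10.png",(330,130,460,260),4)
for x in(-110,-9,110): print(x,proj(t,c[0]+c[1]@(VT+(x-110)*VS)/1000))
```

```text
[ 0.55355479 -0.27217862  0.04739282] [-1.79890220e+02  1.76799878e-01 -1.56167118e+00] [-0.68612175 -0.26799763 -1.69948642] 12.4
-110 [[429.5682874  236.66241324]]
-9 [[428.35459845 203.43503629]]
110 [[426.85788274 165.01527993]]
```

View pics/t10.png

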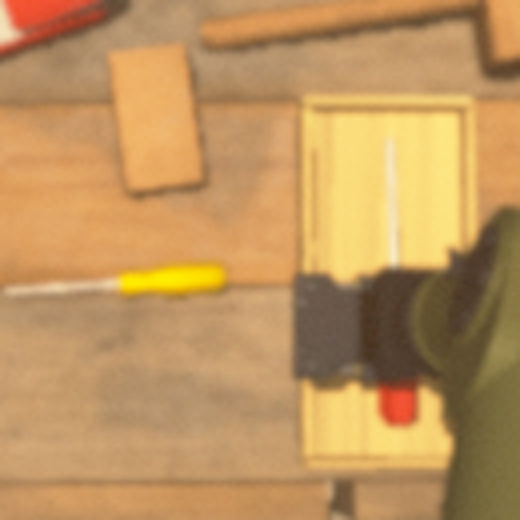

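The screwdriver hangs inside the tray, lengthwise: tip (390,138), handle end (400,425) in the crop. That was my 12th picture, so I rely on numbers from here. Lower and release.

Request:
apply_moves(targets=[[[0, 0, -18], [0, 0, 0]], [[0, 0, -30], [0, 0, 0]], [[0, 0, -33], [0, 0, 0]], [[0, 0, -33], [0, 0, 0]]])

```text
time_s: 12.85
tool_pos: [0.5535, -0.2736, 0.0141]
tool_rot: [-180.0, 0.2, -1.7]
force: [-0.5, 0.1, -0.8]
grip_width: 0.0271
```

Request:
apply_moves(targets=[[[0, 0, 0], [0, 0, 0]], [[0, 0, 0], [0, 0, 0]], [[0, 0, 0], [0, 0, 0]], [[0, 0, 0], [0, 0, 0]]], hand=60)

```text
time_s: 13.25
tool_pos: [0.554, -0.2739, 0.0146]
tool_rot: [180.0, 0.1, -1.7]
force: [-0.6, 0.5, -0.4]
grip_width: 0.0515
```

Request:
apply_moves(targets=[[[0, 0, 40], [0, 0, 0]], [[0, 0, 90], [0, 0, 0]], [[0, 0, 140], [0, 0, 0]], [[0, 0, 190], [0, 0, 0]], [[0, 0, 220], [0, 0, 0]]])

```text
time_s: 13.75
tool_pos: [0.555, -0.2742, 0.2394]
tool_rot: [179.8, -0.2, -1.7]
force: [0.1, 1.1, -0.0]
grip_width: 0.06
```

```bash
cat >> plan.py <<'E'
E0=EYE-.001*N;PIN=E0+.010*U-.110*Yw
def hpt(a,r,o=0,n=0):
    A=np.cos(a)*Yw+np.sin(a)*U;T=-np.sin(a)*Yw+np.cos(a)*U;return PIN+(r*A+o*T+n*N)/1000
def hpose(a,o,n=-12,r=65):
    T=-np.sin(a)*Yw+np.cos(a)*U;return hpt(a,r,o,n),np.c_[T,np.cross(-N,T),-N]
def armangle(t):
    im=t["image"].astype(np.float32);g=im.mean(2)-1.2*(im.max(2)-im.min(2));best=[]
    for a in np.arange(-.2,1.75,.01):
        q=proj(t,np.array([hpt(a,r) for r in np.arange(25,105,4)])).astype(np.float32)
        best.append((cv2.remap(g,q[:,:1],q[:,1:],1).mean(),a))
    return sorted(best)[::-1][:3],np.array(sorted(best))[-8:,1].mean()
E
python3 - <<'E'
from plan import *
c=cur();t=shot("top");s=shot("scene");print(armangle(t),armangle(s))
print("pin",proj(t,PIN),"end@1.4",proj(t,hpt(1.4,110)),"eye",E0)
hsv=cv2.cvtColor(t["image"],cv2.COLOR_RGB2HSV)
red=((hsv[...,0]<6)|(hsv[...,0]>174))&(hsv[...,1]>170);red[:150]=0;red[:,:400]=0;red[:,455:]=0;red[255:]=0
ys,xs=np.nonzero(red);P=onz(t,np.c_[xs,ys],.024)[:,:2];print("handle",len(P),P.min(0),P.max(0),P.mean(0))
for g in env.regions_of(t,"long_screwdriver")[:2]: print(g["conf"],g["rect"],onz(t,[[g["rect"][0],g["rect"][1]],[g["rect"][2],g["rect"][3]]],.015)[:,:2])
E
```

```text
([(np.float32(89.52023), np.float64(1.4700000000000015)), (np.float32(89.34608), np.float64(1.4800000000000015)), (np.float32(87.51963), np.float64(1.4600000000000015))], np.float64(1.4750000000000014)) ([(np.float32(134.9214), np.float64(1.4600000000000015)), (np.float32(134.91078), np.float64(1.4700000000000015)), (np.float32(134.83125), np.float64(1.4900000000000015))], np.float64(1.4650000000000016))
pin [[271.70842544 187.20742772]] end@1.4 [[232.23534568 186.78791264]] eye [0.51558252 0.19549314 0.170134  ]
handle 24 [ 0.49157244 -0.28220047] [ 0.50406582 -0.26334411] [ 0.49707788 -0.27327043]
0.52 [418.7, 223.3, 430.7, 234.3] [[ 0.52216985 -0.24934708]
 [ 0.48727516 -0.28617893]]
```

Run:
```python
from plan import *
c=cur();print(c[0],env.get_obs()["tool_rot"])
b=hpose(1.47,38,60);print(b[0],delta(c,b),delta(b,hpose(1.47,38,-12)))
```

```text
[ 0.55507843 -0.27424259  0.23739234] [ 1.79849061e+02 -1.54792299e-01 -1.71429985e+00]
[0.66117924 0.20963377 0.26134093] ([106.1, 483.9, 23.9], [0.521, -0.075, -0.033]) ([5.9, 35.5, -62.4], [0.0, -0.0, 0.0])
```

Request:
apply_moves(targets=[[[106, 484, 40], [0.521, -0.075, -0.033]], [[106, 484, 40], [0.521, -0.075, -0.033]], [[106, 484, 40], [0.521, -0.075, -0.033]], [[106, 484, 40], [0.521, -0.075, -0.033]], [[106, 484, 40], [0.521, -0.075, -0.033]], [[106, 484, 40], [0.521, -0.075, -0.033]], [[106, 484, 40], [0.521, -0.075, -0.033]], [[106, 484, 40], [0.521, -0.075, -0.033]]], hand=0, squeeze=20)

```text
time_s: 14.7
tool_pos: [0.6383, 0.1174, 0.2645]
tool_rot: [-150.0, -2.5, -4.4]
force: [0.4, 0.1, -0.4]
grip_width: 0.0049
```

Request:
apply_moves(targets=[[[0, 0, 0], [0, 0, 0]], [[0, 0, 0], [0, 0, 0]]])

```text
time_s: 14.9
tool_pos: [0.6377, 0.1178, 0.2648]
tool_rot: [-150.0, -2.5, -4.1]
force: [0.3, -0.8, 0.7]
grip_width: 0.001
```

Run:
```python
from plan import *
c=cur();o=env.get_obs();print(c[0],o["tool_rot"],o["force"],o["grip_width"],o["qpos"])
print(delta(c,hpose(1.47,38,50)),delta(c,hpose(1.47,38,-12)))
```

```text
[0.6377386  0.11778259 0.26477137] [-149.96831922   -2.50052685   -4.09020961] [ 0.27124665 -0.79110332  0.73544194] 0.0009509330481142801 [ 24.69328672  16.00359253 -25.55829909  88.43150699 -23.95369062
  73.92036111 -87.06247884]
([24.3, 96.8, -12.1], [-0.003, -0.006, -0.007]) ([29.4, 127.4, -65.8], [-0.003, -0.006, -0.007])
```

Request:
apply_moves(targets=[[[12, 48, -2], [0, 0, 0]], [[24, 97, -10], [0, 0, 0]], [[24, 97, -12], [0, 0, 0]], [[26, 108, -30], [0, 0, 0]], [[28, 118, -48], [0, 0, 0]], [[29, 127, -65], [0, 0, 0]], [[29, 127, -65], [0, 0, 0]]])

```text
time_s: 15.6
tool_pos: [0.6658, 0.2414, 0.1966]
tool_rot: [-150.1, -2.2, -4.3]
force: [-0.4, -0.4, 0.5]
grip_width: 0.0002
```

Run:
```python
from plan import *
c=cur();o=env.get_obs();print(c[0],o["force"])
t=shot("top");s=shot("scene");print(armangle(t)[0][0],armangle(s)[0][0])
for a,oo in((1.47,38),(1.47,20),(1.47,13),(1.3,13),(1.1,13),(.9,13),(.7,13),(.5,13),(.35,13),(.2,13)): print(a,oo,delta(c,hpose(a,oo)))
```

```text
[0.66581901 0.24138469 0.19660522] [-0.39401708 -0.44075321  0.53256056]
(np.float32(48.89704), np.float64(1.4800000000000015)) (np.float32(131.03862), np.float64(1.4600000000000015))
1.47 38 ([1.3, 3.8, 2.4], [-0.002, -0.012, -0.003])
1.47 20 ([-16.6, 5.2, 1.5], [-0.002, -0.012, -0.003])
1.47 13 ([-23.6, 5.7, 1.1], [-0.002, -0.012, -0.003])
1.3 13 ([-34.7, 7.7, 1.2], [-0.015, -0.096, 0.144])
1.1 13 ([-47.9, 7.9, 0.0], [-0.03, -0.194, 0.317])
0.9 13 ([-60.7, 5.8, -2.4], [-0.046, -0.293, 0.491])
0.7 13 ([-72.7, 1.5, -6.0], [-0.061, -0.392, 0.664])
0.5 13 ([-83.4, -4.8, -10.6], [-0.076, -0.49, 0.837])
0.35 13 ([-90.2, -10.8, -14.6], [-0.088, -0.564, 0.968])
0.2 13 ([-95.9, -17.6, -19.0], [-0.099, -0.638, 1.098])
```

Request:
apply_moves(targets=[[[-16, 5, 1.5], [0, 0, 0]], [[-25, 6, 1.2], [-0.008, -0.05, 0.07]], [[-34.7, 7.7, 1.2], [-0.015, -0.096, 0.144]], [[-41.5, 8, 0.6], [-0.022, -0.145, 0.23]], [[-48, 8, 0], [-0.03, -0.194, 0.317]], [[-54.5, 7, -1.2], [-0.038, -0.243, 0.404]], [[-60.7, 5.8, -2.4], [-0.046, -0.293, 0.491]], [[-67, 3.7, -4], [-0.053, -0.342, 0.578]]])

```text
time_s: 16.5
tool_pos: [0.602, 0.2452, 0.1988]
tool_rot: [-157.6, -21.0, 30.8]
force: [0.4, 0.4, 0.7]
grip_width: 0.0007
```

Run:
```python
from plan import *
c=cur();o=env.get_obs();print(c[0],o["force"],o["qpos"])
t=shot("top");s=shot("scene");print(armangle(t)[0],armangle(s)[0])
for a,oo in((.8,13),(.7,13),(.6,13),(.5,13),(.4,13),(.3,13),(.2,13),(.1,13),(0,13)): print(a,oo,delta(c,hpose(a,oo)))
```

```text
[0.6020064  0.24518661 0.19883582] [0.44795694 0.42383903 0.65535611] [ 22.02829225  14.92858647 -35.6255478   98.88556998 -22.709452
  58.96622857 -56.64064546]
[(np.float32(25.431845), np.float64(-0.14999999999999997)), (np.float32(25.129993), np.float64(-0.15999999999999998)), (np.float32(24.752823), np.float64(-0.16999999999999998))] [(np.float32(106.12235), np.float64(0.7700000000000009)), (np.float32(105.93396), np.float64(0.7800000000000009)), (np.float32(105.872574), np.float64(0.7600000000000009))]
0.8 13 ([-3.0, 0.1, -6.3], [-0.004, 0.01, -0.004])
0.7 13 ([-8.9, -2.3, -8.2], [-0.013, -0.04, 0.083])
0.6 13 ([-14.4, -5.2, -10.4], [-0.022, -0.089, 0.169])
0.5 13 ([-19.5, -8.6, -12.8], [-0.03, -0.139, 0.256])
0.4 13 ([-24.2, -12.5, -15.5], [-0.039, -0.188, 0.342])
0.3 13 ([-28.4, -16.8, -18.3], [-0.047, -0.238, 0.429])
0.2 13 ([-32.1, -21.4, -21.3], [-0.056, -0.287, 0.515])
0.1 13 ([-35.2, -26.3, -24.4], [-0.064, -0.337, 0.601])
0 13 ([-37.8, -31.6, -27.6], [-0.073, -0.387, 0.688])
```

The scene camera puts the hook at 0.77 rad, and it is following. Continue.

Request:
apply_moves(targets=[[[-3, 0, -6], [0, 0, 0]], [[-9, -2.3, -8.2], [-0.013, -0.04, 0.083]], [[-14.4, -5.2, -10.4], [-0.022, -0.089, 0.169]], [[-19.5, -8.6, -12.8], [-0.03, -0.139, 0.256]], [[-24.2, -12.5, -15.5], [-0.039, -0.188, 0.342]], [[-28.4, -16.8, -18.3], [-0.047, -0.238, 0.429]], [[-32, -21.4, -21.3], [-0.056, -0.287, 0.515]], [[-33, -23.4, -22.3], [-0.056, -0.287, 0.515]]])

```text
time_s: 17.4
tool_pos: [0.5678, 0.2223, 0.1746]
tool_rot: [-173.2, -29.1, 67.0]
force: [0.3, 0.5, 0.4]
grip_width: 0.0004
```

Run:
```python
from plan import *
c=cur();o=env.get_obs();print(c[0],o["force"],o["qpos"])
t=shot("top");s=shot("scene");print(armangle(t)[0],armangle(s)[0])
for a,oo in((.2,13),(.1,13),(.05,13),(0,13),(0,9),(0,6)): print(a,oo,delta(c,hpose(a,oo)))
```

```text
[0.56784206 0.22234103 0.17460829] [0.25279041 0.4729542  0.40094423] [ 28.85602893  12.72964545 -40.12462017 104.58655598 -23.76305274
  57.64342516 -19.65975482]
[(np.float32(27.469046), np.float64(0.4800000000000006)), (np.float32(27.177364), np.float64(0.4700000000000006)), (np.float32(27.036123), np.float64(0.4900000000000006))] [(np.float32(104.40405), np.float64(0.9500000000000011)), (np.float32(104.25295), np.float64(0.9400000000000011)), (np.float32(103.94844), np.float64(0.9600000000000011))]
0.2 13 ([2.0, 1.5, 3.0], [0.002, -0.006, 0.004])
0.1 13 ([-1.1, -3.5, -0.2], [-0.006, -0.055, 0.091])
0.05 13 ([-2.4, -6.1, -1.8], [-0.01, -0.08, 0.134])
0 13 ([-3.6, -8.7, -3.4], [-0.014, -0.104, 0.177])
0 9 ([-4.2, -12.1, -5.4], [-0.014, -0.104, 0.177])
0 6 ([-4.6, -14.7, -6.9], [-0.014, -0.104, 0.177])
```

Run:
```python
from plan import *
for n in("scene","top"):
    t=shot(n);im=t["image"].astype(np.float32);g=im.mean(2)-1.2*(im.max(2)-im.min(2))
    for a in np.arange(0,1.6,.1):
        q=proj(t,np.array([hpt(a,r) for r in np.arange(25,108,7)])).astype(np.float32)
        print(n,round(a,1),cv2.remap(g,q[:,:1],q[:,1:],1).ravel().round().astype(int).tolist())
    for k in env.regions_of(t,"hook")[:2]:
        m=k["region"];ys,xs=np.nonzero(m);print(k["conf"],k["rect"],m.sum(),xs.mean(),ys.mean())
    print("pin",proj(t,PIN),"end .2",proj(t,hpt(.2,110)),"end .9",proj(t,hpt(.9,110)),"tcp",proj(t,cur()[0]))
```

```text
scene 0.0 [150, 51, 39, 20, 17, 32, 149, 169, 176, 170, 171, 142]
scene 0.1 [149, 84, 41, 29, 17, 17, 69, 155, 163, 166, 161, 162]
scene 0.2 [146, 121, 42, 39, 23, 18, 18, 76, 146, 153, 153, 148]
scene 0.3 [143, 136, 84, 38, 37, 21, 18, 17, 51, 120, 127, 125]
scene 0.4 [140, 136, 123, 65, 38, 39, 24, 17, 18, 21, 67, 98]
scene 0.5 [134, 126, 120, 109, 69, 37, 42, 33, 22, 17, 18, 19]
scene 0.6 [123, 119, 111, 102, 94, 76, 49, 34, 40, 38, 29, 21]
scene 0.7 [114, 108, 100, 90, 81, 67, 61, 49, 44, 31, 30, 34]
scene 0.8 [122, 106, 93, 79, 68, 59, 49, 39, 36, 30, 30, 31]
scene 0.9 [129, 120, 110, 100, 93, 88, 83, 78, 75, 71, 67, 63]
scene 1.0 [132, 121, 111, 104, 99, 94, 91, 92, 93, 94, 95, 96]
scene 1.1 [130, 119, 109, 100, 94, 90, 89, 90, 90, 86, 75, 59]
scene 1.2 [125, 108, 96, 90, 90, 86, 75, 50, 15, -18, -20, 7]
scene 1.3 [111, 93, 90, 86, 70, 31, -14, 14, 55, 27, -45, -65]
scene 1.4 [97, 89, 84, 58, 0, 27, 60, -9, -62, -66, -63, -63]
scene 1.5 [90, 85, 59, -4, 56, 32, -59, -66, -63, -62, -65, -63]
0.69 [294.3, 216.8, 310.8, 222.2] 28 301.89285714285717 218.82142857142858
pin [[267.327
[... 430 characters left out ...]
 19, 64, 41, 28, 28, 19, 6, -5]
top 0.6 [7, 19, 29, 29, 29, 17, 13, 8, -4, -7, -4, -3]
top 0.7 [10, 30, 29, 30, 22, 2, -8, 1, -2, -4, -4, 0]
top 0.8 [33, 31, 32, 20, 1, -6, -5, -6, 1, 2, 3, -4]
top 0.9 [59, 30, 23, 0, -2, -5, -2, -6, -4, 5, 1, 0]
top 1.0 [67, 17, 5, -6, -1, 1, -3, -1, -5, 0, -3, 3]
top 1.1 [59, 3, -3, -3, 2, 6, 0, -3, -2, -2, -3, -4]
top 1.2 [44, 0, 1, -1, -3, 0, -3, -2, 0, 2, 2, -1]
top 1.3 [28, -3, -4, -1, 0, 2, 2, 1, -1, -5, -5, 0]
top 1.4 [18, 3, 4, 1, -3, -2, -3, -4, -3, -4, -9, -3]
top 1.5 [13, 8, 8, 7, 3, 4, 5, 5, 4, 0, -12, -1]
pin [[271.70842544 187.20742772]] end .2 [[257.83115978 224.78757662]] end .9 [[237.2838397  206.75116477]] tcp [[258.29825101 208.13143191]]
```

The hook's visible end is at (302,219) in the scene image, where the model puts it at about 0.2 rad. Now close it.

Request:
apply_moves(targets=[[[-1.1, -3.5, -0.2], [-0.006, -0.055, 0.091]], [[-2.4, -6.1, -1.8], [-0.01, -0.08, 0.134]], [[-3.6, -8.7, -3.4], [-0.014, -0.104, 0.177]], [[-4, -11, -4.6], [-0.014, -0.104, 0.177]], [[-4, -11, -4.6], [-0.014, -0.104, 0.177]]])

```text
time_s: 18.2
tool_pos: [0.564, 0.2118, 0.1702]
tool_rot: [-180.0, -30.0, 80.5]
force: [-0.4, 0.4, -0.1]
grip_width: 0.0003
```

Run:
```python
from plan import *
c=cur();o=env.get_obs();F=o["force"];print(c[0],"F",F@U,F@Yw,F@N)
for a,oo in((.05,13),(0,13),(0,9),(0,6)): print(a,oo,delta(c,hpose(a,oo)))
t=shot("scene")
for k in env.regions_of(t,"hook")[:2]:
        m=k["region"];ys,xs=np.nonzero(m);print(k["conf"],k["rect"],m.sum(),xs.mean(),ys.mean())
for a in(.2,.1,.05,0):print(a,proj(t,[hpt(a,r) for r in(85,100,110)]).round(1).tolist())
```

```text
[0.5639582  0.2118057  0.17021911] F 0.23253508408857582 0.4417300559391077 -0.22416186888803777
0.05 13 ([1.5, 4.5, 2.6], [0.004, 0.024, -0.043])
0 13 ([0.3, 1.8, 1.0], [-0.0, -0.0, -0.0])
0 9 ([-0.3, -1.6, -1.0], [-0.0, -0.0, -0.0])
0 6 ([-0.7, -4.2, -2.5], [-0.0, -0.0, -0.0])
0.73 [348.8, 184.9, 382.8, 199.0] 238 366.1344537815126 193.00840336134453
0.2 [[292.9, 215.7], [297.8, 217.6], [301.1, 218.8]]
0.1 [[295.4, 216.2], [300.7, 218.1], [304.3, 219.4]]
0.05 [[296.6, 216.4], [302.1, 218.4], [305.8, 219.7]]
0 [[297.7, 216.6], [303.3, 218.6], [307.1, 219.9]]
```

Request:
apply_moves(targets=[[[-0.3, -1.7, -1], [0, 0, 0]], [[-0.6, -3.4, -2], [0, 0, 0]], [[-0.6, -3.4, -2], [0, 0, 0]], [[-0.6, -3.4, -2], [0, 0, 0]]])

```text
time_s: 18.7
tool_pos: [0.5639, 0.2112, 0.17]
tool_rot: [179.9, -30.2, 80.7]
force: [1.5, 5.2, 3.4]
grip_width: 0.0006
```

Request:
apply_moves(targets=[[[-0.3, -1.7, -1], [0, 0, 0]], [[-0.6, -3.4, -2], [0, 0, 0]], [[-0.6, -3.4, -2], [0, 0, 0]], [[-0.6, -3.4, -2], [0, 0, 0]]])

```text
time_s: 19.1
tool_pos: [0.5638, 0.2109, 0.1699]
tool_rot: [179.8, -30.5, 80.8]
force: [1.6, 10.6, 5.2]
grip_width: 0.0003
```

Firm contact with no more travel, at the place the model gives for a closed hook. Back off and lift clear.

Request:
apply_moves(targets=[[[1, 6, 3.5], [0, 0, 0]], [[2.5, 15, 9], [0, 0, 0]], [[2.5, 15, 9], [0, 0, 0]], [[0, 0, 35], [0, 0, 0]], [[-3, -20, 70], [0, 0, 0]], [[-6, -40, 105], [0, 0, 0]], [[-40, -85, 125], [0, 0, 0]], [[-80, -130, 125], [0, 0, 0]]])

```text
time_s: 19.9
tool_pos: [0.496, 0.0888, 0.2928]
tool_rot: [179.7, -30.0, 80.8]
force: [0.3, -2.5, -0.8]
grip_width: 0.0003
```

Request:
apply_moves(targets=[[[-30, -48, 0], [0, 0, 0]], [[-60, -90, 0], [0, 0, 0]], [[-90, -130, 0], [0, 0, 0]], [[-90, -130, 0], [0, 0, 0]]])

```text
time_s: 20.3
tool_pos: [0.4029, -0.0458, 0.2897]
tool_rot: [-179.9, -29.9, 80.0]
force: [0.4, 0.1, -0.1]
grip_width: 0.0003
```

Run:
```python
from plan import *
o=env.get_obs();print(o["tool_pos"],o["force"],o["time_s"])
t=shot("top");s=shot("scene");print(armangle(t),armangle(s))
g=env.regions_of(s,"hook")[:1];print([(k["conf"],k["rect"]) for k in g],proj(s,[hpt(0,110),PIN]))
# linear fit of the bright arm in both images, pin->end
for k in env.regions_of(t,"long_screwdriver")[:2]: print(k["conf"],onz(t,np.array(k["rect"]).reshape(2,2),.015)[:,:2])
hsv=cv2.cvtColor(t["image"],cv2.COLOR_RGB2HSV)
red=((hsv[...,0]<6)|(hsv[...,0]>174))&(hsv[...,1]>170);red[:150]=0;red[:,:400]=0;red[:,455:]=0;red[255:]=0
ys,xs=np.nonzero(red);P=onz(t,np.c_[xs,ys],.024)[:,:2];m=P.mean(0);print("handle",len(P),P.min(0),P.max(0),m,np.linalg.svd(P-m)[2][0])
for nm,p in(("t",t),("s",s)):
    im=p["image"].astype(np.float32);gg=im.mean(2)-1.2*(im.max(2)-im.min(2))
    for r in(40,60,80):
        w=np.arange(-16,16.1,1);q=proj(p,np.array([hpt(0,r,x) for x in w])).astype(np.float32);v=cv2.remap(gg,q[:,:1],q[:,1:],1).ravel();v=np.clip(v-np.percentile(v,60),0,None);print(nm,r,"arm at",(v*w).sum()/v.sum(),"mm")
```

```text
[ 0.40292138 -0.04578072  0.28970297] [ 0.36786482  0.12609302 -0.14515079] 20.3
([(np.float32(127.92838), np.float64(-0.04999999999999988)), (np.float32(127.33561), np.float64(-0.03999999999999987)), (np.float32(125.42289), np.float64(-0.05999999999999989))], np.float64(-0.04499999999999987)) ([(np.float32(160.69968), np.float64(-0.2)), (np.float32(160.51285), np.float64(-0.19)), (np.float32(160.23883), np.float64(-0.18))], np.float64(-0.16499999999999998))
[(0.46, [267.3, 204.7, 312.7, 223.9])] [[307.12076789 219.90101517]
 [267.3275296  206.00149997]]
0.81 [[ 0.69822166 -0.26182211]
 [ 0.48464793 -0.29553675]]
handle 69 [ 0.49165715 -0.28243659] [ 0.57258773 -0.26349535] [ 0.52169972 -0.27228531] [-9.99999753e-01  7.02322796e-04]
t 40 arm at -3.372762592628978 mm
t 60 arm at -3.3676189578278124 mm
t 80 arm at -3.332215507088414 mm
s 40 arm at -7.107333540738583 mm
s 60 arm at -12.661972516850211 mm
s 80 arm at -11.089132613661937 mm
```

```bash
python3 -c "
from cell import env;print(env.sign_off())"
```

```text
the job is handed in; nothing more can be done
None
```

The catch is finished and the job is handed in, at 20 s of the 72 s allowed. The hand-in gave no verdict, so the results below come from my own checks.

**What I did:**
- I gripped the red screwdriver, slid its shank through the eye and levered the eye clockwise until the torque rose sharply at the stop.
- I turned the shank back until it was free, drew it out down the slope and laid it lengthwise in the tray.
- With the fingers shut, I then pushed the hook down onto its stop and moved the arm clear.

**Last checks:**
- **Eye:** before I drew the screwdriver out, the ring stood square to the slope in the top view.
- **Screwdriver:** its middle is at about (0.59, −0.27), within a few mm of the tray's centre, and it lies along the tray to within about 1 degree.
- **Hook:** the push stopped firmly at about 12 N, within about 1 mm of the modelled closed position. In the top view the arm is parallel to its closed line, offset by a constant 3.3 mm that I put down to model error, so the angle is 0 to within about 0.05 rad.
- **Robot:** it touched nothing at the end, with the force reading near zero.
- **Bystanders:** I saw them unmoved in the pictures up to the tray placing. I did not check them again while closing the hook, but that work was all above the cupboard.

**What disagreed:** the scene camera's estimate of the hook angle was about −0.2 rad, beyond the stop. I put that down to its low-angle view of the arm and did not use it. I had used all 12 pictures before the screwdriver was let go, so its release and the hook closing were checked by numbers only.

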